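# Gauge the old puzzle box and lift it level

## Task

Take the gauge with the broad flat handle out of the stand, push its blade down into the slot across the lid of the tan puzzle box until the handle sits fully home on the lid, and let go of it. Then grasp the box itself, lift it straight up about 10 cm clear of its rest, keeping it level with the gauge still fully home, and finish while holding it there in the air, steady and level: do not put it down or let go. Leave the other two gauges and everything else on the counter alone.

Things in the scene. Friction and masses are not known exactly. Their poses are not given: they have to be found in the camera images.
- box_center (a point): centre of the loose tan puzzle box, half-way up: 170 mm long along its x, 56 wide along its y, 56 high, z up, 0.25 to 0.42 kg, firm. It lies on a low rest, underside 15 mm above the counter, lid 71 mm above it. It can be pinched across its width at mid-length (the bearers lie under it 38 to 62 mm either way along its x).
- box_slot (a point): centre of the mouth of the slot, flush with the lid, 62 mm along the box's x from its middle, same axes as the box. The slot runs across the box: 7 mm wide along the box's x, 36 mm long along its y, 30 mm deep, straight down.
- rest_top (a point): top of the fixed rest under the box's middle, 15 mm above the counter; axes like the box's, within a few degrees
- gauge_handle (a point): centre of the wanted gauge's plain broad flat wooden handle: 14 mm thick along its x, 44 wide along its y, 46 high; z up, away from the blade; 45 g in all. The gauge stands loosely in one of the stand's slots, the handle resting on the stand's top, so this point is 63 mm above the counter. Either way round fits the box's slot.
- gauge_shoulder (a point): underside of that handle, 23 mm below its centre, same axes. From here hangs the steel blade: 3 mm thick (x), 28 wide (y), 25 long, its last 6 mm thinned to 1.5 by 24 mm. Fully home, this point lies at the slot's mouth and the handle stands on the lid.
- stand: fixed wooden gauge stand, 60 (its x) by 230 (its y) by 40 mm high, origin at the middle of its underside; three slots, 7 by 36 mm and 30 mm deep, at 0 and 70 mm either way along its y. The three gauges stand in them in any order.
- knob_gauge_handle (a point): gauge with a round knob handle 28 mm across (top 69 mm above its blade's end); not wanted, leave it in the stand
- slim_gauge_handle (a point): gauge with a slim square handle 14 by 14 mm (top 71 mm above its blade's end); not wanted, leave it in the stand
- key: lacquered flat wooden key, 65 x 25 x 6 mm, lying flat; not needed, leave it alone
- tweezers: brass tweezers, 200 mm long, 5 mm thick, lying flat; not needed, leave it alone
- clamp: steel spring clamp, 110 x 60 x 26 mm, lying flat; not needed, leave it alone
- glue: closed glue jar, 52 mm across, 110 mm tall, standing; not needed, leave it alone
- brush: small brush lying flat; not needed, leave it alone
- mallet: hammer lying flat; not needed, leave it alone
Things that resemble listed ones, but are neither listed nor needed, are in the scene too. Leave any pink look-alike of the part that bears box_center alone.

How it is judged:
By the outcome, as a careful person would: the job done as asked, in the order asked, and still so for the second after the job is handed in, while the arm keeps its last pose, push and grip.
It also fails if it takes over 56 s, if anything falls off the work surface, if the arm or the gripper's body presses on something with over 40 N, if the wrist force passes 120 N, or if a joint passes its speed limit or range.

## Robot

A 6-joint arm with a two-finger parallel gripper is mounted at the origin on the work surface. World frame = base frame: x ahead of the robot, y to its left, z up, the work surface at z = 0. Lengths are in m, angles in rad, forces in N, time in s.
With the tool pointing down it reaches from about 0.35 to 0.775 m from the base axis. Payload 5.5 kg.
Tool frame: the origin (TCP) lies at the very end of the fingers, on their centre line; the grasp point (between the pads) lies 19 mm behind it; z points along the fingers, y is the line along which they close (so a half turn about z gives the same grasp; the last joint's range is limited). The gripper opens to 85 mm and grips with 20 to 120 N. Pads are 22 mm wide; open, the fingers measure 114 mm over their backs; the gripper's body (76 mm by 85 mm) begins 54 mm behind the grasp point. The pads swing forward as they close: fully open they stand 13 mm farther back than shut.
Start: joints at [1.073, 0.313, 0.046, 1.304, 0, 1.431], TCP at [0.201, 0.539, 0.231] pointing down, gripper open.
Joint ranges: [-2.76, 2.76], [-0.86, 1.69], [-1.03, 1.26], [-2.2, 2.34], [-1.47, 1.5], [-3.14, 3.14]. Speed limits (rad/s): [2.57, 2.57, 3.14, 3.14, 3.14, 3.14].

## Interface

Orientations are given as a unit quaternion [w, x, y, z].
In Python, from workcell import env gives the robot as it stands. The module is installed in compiled form; this text tells all that it offers.
- The arm moves only by the tool jog_arm, never from a script. Its arguments are lists of equal length, an entry for each row: "gripper": the opening, from 0 (shut) to 1 (fully open); "offset": the shift along the world's x, y, z in cm, a list of three; "twist": the turn about the world's z in degrees. In form: {"gripper": [gripper, ...], "offset": [[dx, dy, dz], ...], "twist": [twist, ...]}. A call has exactly 8 rows; each row is the pose to reach, as a shift and turn from the pose commanded when the call began; what a row does not reach only later rows make up. A row lasts 1/8 s, in which the tool goes at most 62.5 mm and 10.7 degrees, less where a joint would pass 70% of its speed; a pose out of reach is approached as far as the arm can. A call with a gripper value outside its range is refused whole. The fingers move at their own pace and stop on an object; "squeeze" is the grip in N (left out, the last holds). Time passes only in rows, so rows that repeat a pose let the fingers close, or fill a call up. It gives the time, the measured TCP pose, the force, the opening and the grip force at its end, in the units of the state.
- env.get_state(): the state, without advancing time (a new reading comes with each control period).
- env.read_camera(name): name is "scene" or "side" or "wrist"; returns a dict with "image" (400x640x3 uint8, red, green, blue), "z_map" (400x640 float32, m along the optical axis (not along the pixel's ray), 0 where there is no reading), "fovy" (degrees; the focal length in pixels is half the picture's height over the tangent of half this angle, whatever the lens; pixels are square), "cx", "cy" (the principal point, pixels), "cam_to_world" (4x4, takes a point from camera to world coordinates). Camera axes: x right, y up, looking along -z (the intrinsics and any distortion apply to the point x, -y, -z); pixel columns grow to the right and rows downward; lengths in m; the calibration is good to about 2 mm. A picture is of the moment at which its call begins.
- env.hand_in(): hands the job in; it is judged then, once.
The state is a dict: "clock": time; "joint_pos": joint angles; "qvel": joint speeds; "tau": joint torques, N m; "tcp_pos": TCP position; "orientation": TCP orientation; "wrist_force": force on the tool from outside, world axes, zero at the start; "ft_torque": the same for the moment, N m; "finger_gap": finger opening in m; "grip_force": force on a finger pad.
Only numpy, scipy, OpenCV 4.12 (cv2) and the standard library are available. Lean on these libraries where they do the work, as an engineer would, in place of code of your own. Each camera call takes 0.05 s, during which the arm holds its last target. There are 200 camera calls.

## Working session

There is one attempt and no reset: what is moved stays moved. The work goes in short steps, Python scripts to look and compute and a tool call to move; the robot and the scene stay as the last step left them, time stands still between calls to the robot, and variables do not carry over. Pictures are saved under pics/ and viewed, at most 10 in all, crops included, and the job is handed in when it is done.

Besides the shell and the picture viewer there is one more tool, called after "Request:" as name([rows], argument=value, ...), one row to a line, values as JSON. jog_arm: Moves the arm, as the interface text tells. Its arguments: {"type":"object","properties":{"gripper":{"type":"array"},"offset":{"type":"array"},"twist":{"type":"array"},"squeeze":{"type":"number"}},"required":["gripper","offset","twist"]}

```bash
mkdir -p pics; cat > h.py <<'E'
import numpy as np, cv2
from workcell import env
def snap(n,tag):
    c=env.read_camera(n); np.savez(f'{tag}.npz',**c)
    cv2.imwrite(f'pics/{tag}.png',c['image'][:,:,::-1]); return c
def load(tag): return dict(np.load(f'{tag}.npz'))
def f(c): return 200/np.tan(np.radians(float(c['fovy']))/2)
def cloud(c):
    v,u=np.mgrid[:400,:640]; z=c['z_map']; F=f(c)
    P=np.stack([(u-c['cx'])/F*z,-(v-c['cy'])/F*z,-z],-1)
    T=c['cam_to_world']; return P@T[:3,:3].T+T[:3,3]
def ray(c,u,v,h):
    T=c['cam_to_world'];F=f(c);d=T[:3,:3]@np.array([(u-c['cx'])/F,-(v-c['cy'])/F,-1]);o=T[:3,3]
    return o+d*(h-o[2])/d[2]
E
python3 - <<'E'
from h import *
a=snap('scene','s0');b=snap('side','d0')
for c in(a,b): print({k:c[k] for k in c if k not in('image','z_map')},(c['z_map']>0).mean())
print(env.get_state())
E
```

```text
{'fovy': 44.48367809167863, 'cx': 321.5814583783589, 'cy': 200.8566136628295, 'cam_to_world': array([[ 0.6590537 , -0.521376  ,  0.54204731,  1.24708944],
       [ 0.7519194 ,  0.44115678, -0.48989581, -0.69825836],
       [ 0.01629207,  0.73044353,  0.68277874,  1.05727199],
       [ 0.        ,  0.        ,  0.        ,  1.        ]])} 0.99600390625
{'fovy': 51.70367525386354, 'cx': 317.96680237144994, 'cy': 200.56712123861456, 'cam_to_world': array([[ 0.99059928,  0.11026306, -0.08096373,  0.38061815],
       [-0.13631591,  0.74613603, -0.65168934, -0.72583061],
       [-0.01144731,  0.65659964,  0.75415242,  0.897455  ],
       [ 0.        ,  0.        ,  0.        ,  1.        ]])} 0.996
{'clock': 0.1, 'joint_pos': array([1.07338237e+00, 3.13917883e-01, 4.50970600e-02, 1.30359262e+00,
       1.74091532e-05, 1.43120947e+00]), 'qvel': array([ 8.35768732e-06, -1.86947923e-03,  3.65076838e-03,  5.37867522e-05,
       -7.47215086e-04, -1.65146850e-04]), 'tau': array([ 1.97893307e-03, -4.81726277e+01,  2.99244153e+01,  1.27064230e-02,
       -7.58307874e-05, -1.52076291e-05]), 'tcp_pos': array([0.20116858, 0.53818229, 0.23050408]), 'orientation': array([-2.61460769e-04,  1.77960519e-01,  9.84037296e-01, -7.65166401e-04]), 'wrist_force': array([-0.76732852, -0.89775181,  0.38679331]), 'ft_torque': array([0.01388938, 0.01299013, 0.00256548]), 'grip_force': 0.0, 'finger_gap': 0.08562460298625646}
```

View pics/s0.png

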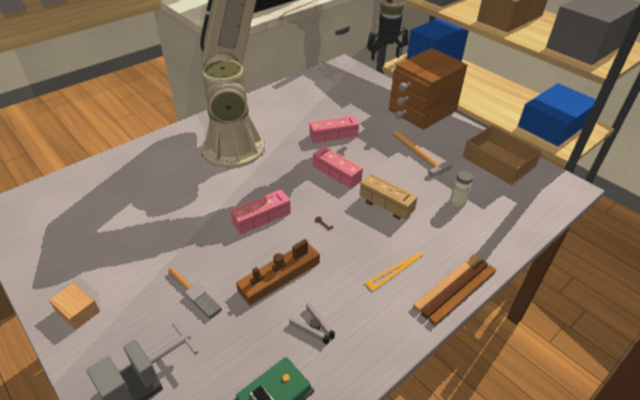

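View pics/d0.png

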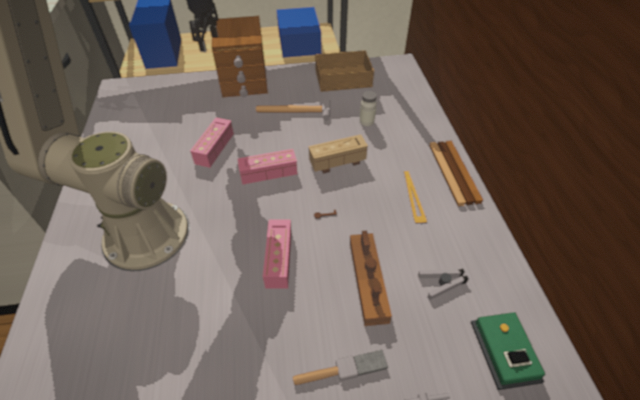

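The tan box is at (388,195) in the scene view and (338,152) in the side view. The stand is at (278,270) and (370,278), and the broad handle looks like the one at its far end, at (300,248) in the scene view.

```bash
python3 - <<'E'
from h import *
for t,bw,sw in(('s0',(355,170,425,222),(228,232,330,305)),('d0',(302,130,375,178),(345,225,395,328))):
    c=load(t);P=cloud(c)
    def sub(w,lo,hi):
        Q=P[w[1]:w[3],w[0]:w[2]].reshape(-1,3);return Q[(Q[:,2]>lo)&(Q[:,2]<hi)]
    Q=sub(bw,.062,.09);r=cv2.minAreaRect((Q[:,:2]*1000).astype(np.float32));print(t,'box',len(Q),r,np.median(Q[:,2]))
    Q=sub(sw,.033,.045);r=cv2.minAreaRect((Q[:,:2]*1000).astype(np.float32));print('stand',len(Q),r,np.median(Q[:,2]))
    Q=sub(sw,.052,.12);_,l,ct=cv2.kmeans(Q.astype(np.float32),3,None,(3,50,1e-4),5,2)
    for i in range(3):
        q=Q[l[:,0]==i];print(' h',len(q),q.mean(0).round(3),q.max(0).round(3),q.min(0).round(3))
E
```

```text
s0 box 862 ((556.7293090820312, 197.04513549804688), (172.27186584472656, 64.47914123535156), 10.38984203338623) 0.07413674034432027
stand 1138 ((561.8192138671875, -225.204345703125), (233.27830505371094, 67.48660278320312), 86.34434509277344) 0.04212455652526037
 h 118 [ 0.561 -0.298  0.069] [ 0.568 -0.278  0.091] [ 0.549 -0.314  0.052]
 h 204 [ 0.567 -0.159  0.076] [ 0.573 -0.135  0.093] [ 0.555 -0.18   0.052]
 h 145 [ 0.565 -0.229  0.077] [ 0.575 -0.21   0.092] [ 0.55  -0.244  0.052]
d0 box 821 ((556.6797485351562, 197.32212829589844), (171.73458862304688, 64.05321502685547), 11.011672019958496) 0.07034147831629833
stand 1709 ((561.3357543945312, -226.9697723388672), (232.64808654785156, 60.983848571777344), 87.95415496826172) 0.03944388337496563
 h 98 [ 0.558 -0.301  0.073] [ 0.565 -0.286  0.088] [ 0.551 -0.315  0.052]
 h 163 [ 0.562 -0.163  0.078] [ 0.571 -0.134  0.09 ] [ 0.556 -0.181  0.052]
 h 157 [ 0.56  -0.231  0.077] [ 0.573 -0.214  0.086] [ 0.548 -0.245  0.052]
```

Request:
jog_arm([
  [4.4,-4.2,0.5],
  [8.8,-8.4,1],
  [13.2,-12.6,1.5],
  [17.6,-16.8,2],
  [22,-21,3],
  [26.4,-25.2,4],
  [30.8,-29.4,5],
  [35,-34,5],
], gripper=[1,1,1,1,1,1,1,1], twist=[-7.5,-15,-22.5,-30,-37.5,-45,-52,-59], squeeze=40)

```text
clock: 1.1
tcp_pos: [0.5529, 0.1972, 0.2819]
orientation: [0.0, 0.641, 0.768, 0.001]
wrist_force: [-0.6, 0.8, 0.3]
finger_gap: 0.0849
grip_force: 0.0
```

```bash
python3 - <<'E'
from h import *
c=snap('wrist','w1');print(c['fovy'],c['cam_to_world'].round(3));s=env.get_state();print(s['tcp_pos'],s['joint_pos'],s['orientation'])
E
```

```text
62.742481200931955 [[ 0.984 -0.168 -0.055  0.538]
 [ 0.177  0.939  0.296  0.273]
 [ 0.001 -0.301  0.954  0.425]
 [ 0.     0.     0.     1.   ]]
[0.55777986 0.1912448  0.28040851] [ 0.196386    0.33408273  0.19446612  1.42867231 -0.00422611  1.59802912] [ 2.43359097e-03  6.44845910e-01  7.64308652e-01 -3.38231932e-04]
```

View pics/w1.png

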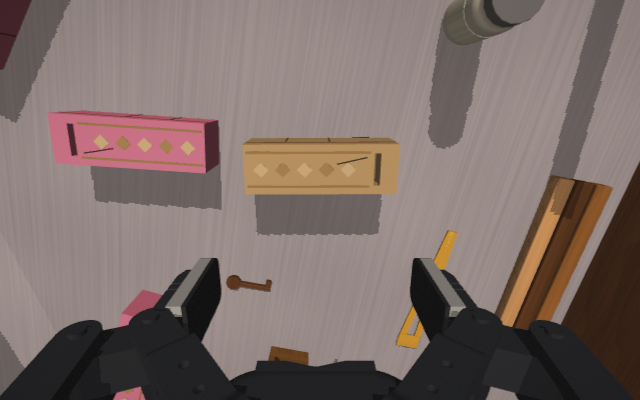

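The wrist view shows the tan box's slot at (378,168), on the +x end, with the lid spanning about (245–398, 142–194). I'll measure both.

```bash
cat >> h.py <<'E'
def box(c,w,thr=75,lid=.071):
    x0,y0,x1,y1=w; g=cv2.cvtColor(c['image'],cv2.COLOR_RGB2GRAY); P=cloud(c)
    Q=P[y0:y1,x0:x1].reshape(-1,3);Q=Q[abs(Q[:,2]-lid)<.006]
    r=cv2.minAreaRect((Q[:,:2]*1000).astype(np.float32));print('lid',r,np.median(Q[:,2]))
    m=np.zeros_like(g);m[y0:y1,x0:x1]=(g[y0:y1,x0:x1]<thr)*255
    for k in cv2.findContours(m,0,1)[0]:
        if cv2.contourArea(k)>40:
            q=np.array([ray(c,*p[0],lid)[:2]*1000 for p in k],np.float32);print('dark',cv2.boundingRect(k),cv2.minAreaRect(q))
E
python3 - <<'E'
from h import *
c=load('w1');box(c,(235,130,410,215))
E
```

```text
lid ((558.9134521484375, 197.1228485107422), (170.33181762695312, 56.608943939208984), 10.515783309936523) 0.07210646537851906
dark (374, 154, 7, 31) ((620.0799560546875, 208.21548461914062), (5.118189811706543, 33.716163635253906), 7.986758232116699)
```

Request:
jog_arm([
  [0,-5,0],
  [0,-10,0],
  [0,-15.5,-2],
  [0.5,-21,-4],
  [0.7,-26.5,-6],
  [0.9,-32,-8],
  [0.9,-35.4,-10],
  [0.9,-35.4,-10],
], gripper=[1,1,1,1,1,1,1,1], twist=[-2,-4,-6,-8,-10,-12,-14,-14])

```text
clock: 2.15
tcp_pos: [0.5588, -0.1571, 0.1787]
orientation: [-0.002, 0.73, 0.684, -0.001]
wrist_force: [-0.9, 0.4, -0.4]
finger_gap: 0.0857
grip_force: 0.0
```

```bash
python3 - <<'E'
from h import *
c=snap('wrist','w2');s=env.get_state();print(s['tcp_pos'],s['joint_pos'],s['orientation'])
P=cloud(c);m=((P[...,2]>.076)&(P[...,2]<.095)&(abs(P[...,0]-.562)<.04)&(P[...,1]<0)).astype(np.uint8)
n,l,st,ce=cv2.connectedComponentsWithStats(m)
for i in range(1,n):
    q=P[l==i]
    if len(q)>60: print(st[i],cv2.minAreaRect((q[:,:2]*1000).astype(np.float32)),np.median(q[:,2]))
m=abs(P[...,2]-.04)<.004
q=P[m];print('stand',cv2.minAreaRect((q[:,:2]*1000).astype(np.float32)))
E
```

```text
[ 0.55933203 -0.15583151  0.17993089] [-4.10101756e-01  3.45450825e-01 -3.50020640e-02  1.19342570e+00
  3.23657992e-04  1.22350646e+00] [-1.47943734e-03  7.28961089e-01  6.84553380e-01 -4.61016142e-04]
[ 317  170   19   58 1071] ((565.9050903320312, -156.70848083496094), (43.64088821411133, 13.82956600189209), 87.12250518798828) 0.08689427349632084
[311 262  33  33 874] ((563.0700073242188, -226.38504028320312), (26.73957061767578, 26.94790267944336), 86.56568145751953) 0.08465818767951991
[321 337  16  22 322] ((560.2662353515625, -296.7680358886719), (15.502981185913086, 13.46173095703125), 87.20625305175781) 0.08641852421906174
stand ((587.92236328125, -245.61273193359375), (222.96649169921875, 610.916259765625), 53.382389068603516)
```

View pics/w2.png

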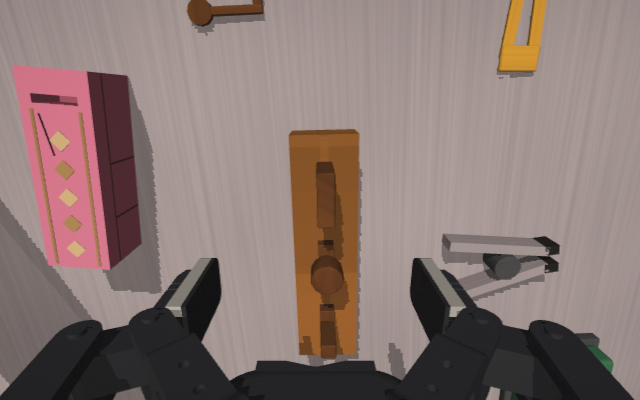

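The wanted gauge is at (326,195) px, centred at about (0.566, -0.157) with yaw -3°. The sizes (44×14 mm, top at 0.087) match. I'll descend and grip it.

Request:
jog_arm([
  [0.6,-0.1,-4],
  [0.6,-0.1,-8],
  [0.6,-0.1,-11.5],
  [0.6,-0.1,-13.3],
  [0.6,-0.1,-13.3],
  [0.6,-0.1,-13.3],
  [0.6,-0.1,-13.3],
  [0.6,-0.1,-13.3],
], gripper=[1,1,1,1,0,0,0,0], twist=[1,1,1,1,1,1,1,1], squeeze=40)

```text
clock: 3.2
tcp_pos: [0.5671, -0.1566, 0.0494]
orientation: [0.001, 0.722, 0.692, 0.0]
wrist_force: [-1.5, 0.9, 7.4]
finger_gap: 0.0134
grip_force: 39.1
```

Request:
jog_arm([
  [0,0,3],
  [0,0,7],
  [1,5,10],
  [2,11,11],
  [3,17,11],
  [4,23,11],
  [5,29,11],
  [5.3,34,11],
], gripper=[0,0,0,0,0,0,0,0], twist=[0,0,2,4,6,8,11,13])

```text
clock: 4.2
tcp_pos: [0.6198, 0.1859, 0.1587]
orientation: [0.0, 0.639, 0.769, 0.0]
wrist_force: [1.0, -0.2, -0.7]
finger_gap: 0.0137
grip_force: 39.2
```

Request:
jog_arm([
  [0,2.5,0],
  [0,2.5,-2],
  [0,2.5,-2],
  [0,2.5,-2],
  [0,2.5,-2],
  [0,2.5,-2],
  [0,2.5,-2],
  [0,2.5,-2],
], gripper=[0,0,0,0,0,0,0,0], twist=[0,0,0,0,0,0,0,0])

```text
clock: 5.2
tcp_pos: [0.6195, 0.2085, 0.1384]
orientation: [0.0, 0.64, 0.769, 0.0]
wrist_force: [0.4, 0.0, -0.4]
finger_gap: 0.0138
grip_force: 39.2
```

```bash
python3 - <<'E'
from h import *
c=snap('wrist','w3');s=env.get_state();print(s['tcp_pos'],s['orientation'],s['wrist_force'],s['finger_gap'])
snap('side','d3')
E
```

```text
[0.61944071 0.20855771 0.13840322] [6.41385450e-05 6.39474168e-01 7.68812577e-01 7.94932934e-05] [-0.6424063  -0.52076689 -0.80995208] 0.013879411684463671
```

View pics/w3.png

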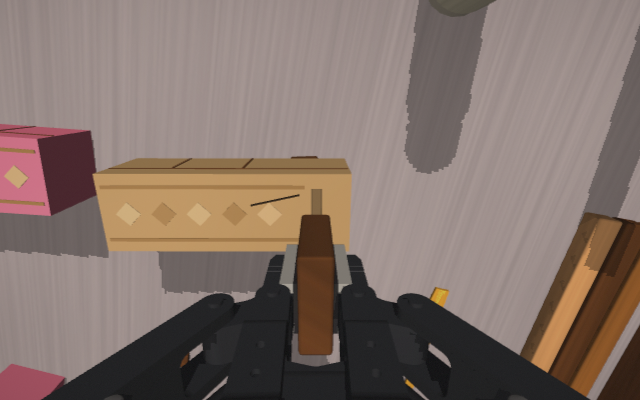

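The slot's free end shows at about (317,200), just ahead of the held handle at (316,215–350), and they look aligned. I'll check it with numbers.

```bash
python3 - <<'E'
from h import *
c=load('w3');P=cloud(c);box(c,(95,165,355,255))
h=P[215:355,298:336].reshape(-1,3);h=h[(h[:,2]>.16)&(abs(h[:,0]-.62)<.03)]
zt=np.percentile(h[:,2],90);print('zt',zt);h=h[h[:,2]>zt-.008];print('handle',len(h),cv2.minAreaRect((h[:,:2]*1000).astype(np.float32)))
im=c['image'].astype(int)
for v in(194,200,206,212): print(v,im[v,305:330].sum(1))
for p in((316.5,190),(316.5,203),(311,200),(322,200)):print(p,ray(c,*p,.071))
E
```

```text
lid ((558.31396484375, 197.1434783935547), (170.8918914794922, 56.75399398803711), 10.392742156982422) 0.07207898377385333
dark (297, 215, 38, 40) ((621.9474487304688, 192.37477111816406), (26.381746292114258, 29.637954711914062), 10.391592025756836)
zt 0.1766046723516479
handle 3943 ((614.5636596679688, 235.3777618408203), (14.542457580566406, 99.64990997314453), 9.856507301330566)
194 [435 433 435 433 434 413 335 274 300 298 298 301 300 299 301 283 293 393
 435 432 431 432 431 433 430]
200 [433 435 434 434 434 412 333 276 298 298 300 302 302 298 299 282 291 391
 433 430 431 431 433 430 432]
206 [434 435 434 434 434 410 335 275 299 299 299 298 303 301 300 279 290 391
 430 432 430 432 431 432 432]
212 [436 435 434 434 431 412 334 276 300 298 298 299 297 299 297 272 274 391
 431 433 433 433 432 434 432]
(316.5, 190) [0.61669157 0.22461042 0.071     ]
(316.5, 203) [0.61835799 0.21559595 0.071     ]
(311, 200) [0.61431349 0.21702552 0.071     ]
(322, 200) [0.621626   0.21836706 0.071     ]
```

Request:
jog_arm([
  [0,0,-1.5],
  [0,0,-2.8],
  [0,0,-3.2],
  [0,0,-3.6],
  [0,0,-4],
  [0,0,-4.3],
  [0,0,-4.6],
  [0,0,-4.6],
], gripper=[0,0,0,0,0,0,0,0], twist=[0,0,0,0,0,0,0,0])

```text
clock: 6.3
tcp_pos: [0.6193, 0.2086, 0.0921]
orientation: [-0.0, 0.639, 0.769, -0.0]
wrist_force: [-0.4, 0.2, -0.3]
finger_gap: 0.0135
grip_force: 39.2
```

Entered freely. Now press it home.

Request:
jog_arm([
  [0,0,-0.4],
  [0,0,-0.8],
  [0,0,-1],
  [0,0,-1.1],
  [0,0,-1.2],
  [0,0,-1.3],
  [0,0,-1.3],
  [0,0,-1.3],
], gripper=[0,0,0,0,0,0,0,0], twist=[0,0,0,0,0,0,0,0])

```text
clock: 7.3
tcp_pos: [0.6195, 0.2086, 0.0805]
orientation: [0.0, 0.639, 0.769, 0.0]
wrist_force: [-1.9, 0.1, 5.5]
finger_gap: 0.0136
grip_force: 40.1
```

Request:
jog_arm([
  [0,0,-0.1],
  [0,0,-0.2],
  [0,0,-0.2],
  [0,0,-0.2],
  [0,0,-0.2],
  [0,0,-0.2],
  [0,0,-0.2],
  [0,0,-0.2],
], gripper=[0,0,0,0,0,0,0,0], twist=[0,0,0,0,0,0,0,0])

```text
clock: 8.3
tcp_pos: [0.6201, 0.2087, 0.0804]
orientation: [0.001, 0.639, 0.769, 0.001]
wrist_force: [-4.4, -1.0, 13.9]
finger_gap: 0.0136
grip_force: 41.4
```

Request:
jog_arm([
  [0,0,0.1],
  [0,0,0.1],
  [0,0,0.1],
  [0,0,0.1],
  [0,0,0.1],
  [0,0,3],
  [0,0,7],
  [0,0,11],
], gripper=[0,1,1,1,1,1,1,1], twist=[0,0,0,0,0,0,0,0])

```text
clock: 9.3
tcp_pos: [0.6192, 0.2086, 0.188]
orientation: [-0.0, 0.639, 0.769, -0.0]
wrist_force: [1.1, 0.1, -0.3]
finger_gap: 0.0857
grip_force: 0.0
```

```bash
python3 - <<'E'
from h import *
c=snap('wrist','w4');s=env.get_state();print(s['tcp_pos'],s['joint_pos'],s['finger_gap'])
P=cloud(c);z=P[...,2]
q=P[(abs(z-.117)<.008)&(abs(P[...,0]-.62)<.03)&(abs(P[...,1]-.208)<.04)];print(len(q),cv2.minAreaRect((q[:,:2]*1000).astype(np.float32)),np.median(q[:,2]),np.percentile(q[:,2],95))
q=P[(abs(z-.071)<.005)&(abs(P[...,0]-.56)<.11)&(abs(P[...,1]-.2)<.06)];print(len(q),cv2.minAreaRect((q[:,:2]*1000).astype(np.float32)),np.median(q[:,2]))
E
```

```text
[0.62165234 0.20910451 0.19464839] [ 2.02233333e-01  4.77390276e-01  2.00657009e-01  1.28579788e+00
 -6.85305017e-05  1.58970352e+00] 0.08543135821758148
1251 ((619.1171875, 208.24810791015625), (13.930854797363281, 44.086673736572266), 10.799007415771484) 0.11790677499897559 0.11895279548302562
12474 ((558.6530151367188, 197.28538513183594), (170.38465881347656, 56.49202346801758), 10.287459373474121) 0.0720783506843638
```

View pics/w4.png

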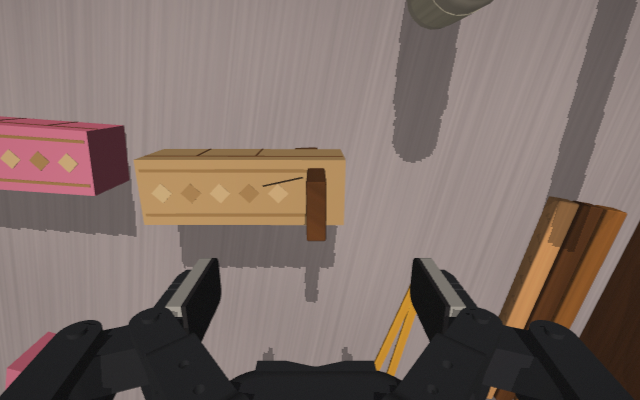

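Handle top is at 0.117, so the gauge is fully home and centred in the slot. Next I turn 90° and go over the box middle.

Request:
jog_arm([
  [-1,-0.2,0],
  [-2,-0.4,0],
  [-3,-0.6,0],
  [-4,-0.8,0],
  [-5,-1,0],
  [-5.7,-1.1,0],
  [-5.7,-1.1,0],
  [-5.7,-1.1,0],
], gripper=[1,1,1,1,1,1,1,1], twist=[10,20,30,40,50,60,70,80])

```text
clock: 10.35
tcp_pos: [0.5623, 0.1976, 0.1872]
orientation: [-0.0, -0.007, 1.0, 0.0]
wrist_force: [-0.7, -0.2, -0.3]
finger_gap: 0.0854
grip_force: 0.0
```

Request:
jog_arm([
  [0,0,0],
  [0,0,0],
  [0,0,-2],
  [0,0,-4],
  [0,0,-6],
  [0,0,-6],
  [0,0,-6],
  [0,0,-6],
], gripper=[1,1,1,1,1,1,1,1], twist=[10,10,10,10,10,10,10,10])

```text
clock: 11.35
tcp_pos: [0.5632, 0.1978, 0.1284]
orientation: [0.001, -0.091, 0.996, 0.0]
wrist_force: [0.4, 0.3, 0.2]
finger_gap: 0.0856
grip_force: 0.0
```

```bash
python3 - <<'E'
from h import *
s=env.get_state();print(s['tcp_pos'],s['joint_pos'],s['orientation'])
snap('wrist','w5')
E
```

```text
[0.5631524  0.19776766 0.12843287] [ 2.03233594e-01  4.00931531e-01 -8.33610221e-02  1.08463096e+00
  1.07198852e-04  2.07362018e-02] [ 9.24553936e-04 -9.11221310e-02  9.95839283e-01  1.57908315e-04]
```

View pics/w5.png

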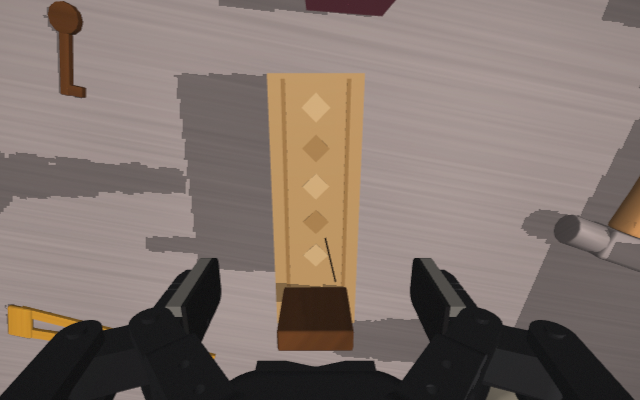

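The box lies centred and parallel between the fingers (lid at 270–362 px, midway between the pads at 215 and 415). I'll descend and grasp.

Request:
jog_arm([
  [0,0,-3],
  [0,0,-6],
  [0,0,-8.5],
  [0,0,-10.3],
  [0,0,-10.3],
  [0,0,-10.3],
  [0,0,-10.3],
  [0,0,-10.3],
], gripper=[1,1,1,1,1,0,0,0], twist=[0,0,0,0,0,0,0,0], squeeze=70)

```text
clock: 12.4
tcp_pos: [0.5636, 0.198, 0.0259]
orientation: [0.001, -0.092, 0.996, 0.0]
wrist_force: [1.1, 0.3, 5.8]
finger_gap: 0.0554
grip_force: 75.1
```

Request:
jog_arm([
  [0,0,0],
  [0,0,0],
  [0,0,0],
  [0,0,0],
  [0,0,0.3],
  [0,0,0.6],
  [0,0,1],
  [0,0,1],
], gripper=[0,0,0,0,0,0,0,0], twist=[0,0,0,0,0,0,0,0])

```text
clock: 13.4
tcp_pos: [0.5625, 0.1976, 0.0345]
orientation: [0.0, -0.092, 0.996, 0.0]
wrist_force: [0.6, 0.1, -2.9]
finger_gap: 0.0553
grip_force: 74.6
```

Request:
jog_arm([
  [0,0,0.7],
  [0,0,1.8],
  [0,0,3],
  [0,0,4.2],
  [0,0,5.4],
  [0,0,6.6],
  [0,0,7.8],
  [0,0,8.6],
], gripper=[0,0,0,0,0,0,0,0], twist=[0,0,0,0,0,0,0,0])

```text
clock: 14.4
tcp_pos: [0.5627, 0.1977, 0.1213]
orientation: [0.0, -0.091, 0.996, 0.0]
wrist_force: [-0.4, -0.2, -3.3]
finger_gap: 0.0556
grip_force: 74.5
```

Request:
jog_arm([
  [0,0,0.5],
  [0,0,0.5],
  [0,0,0.5],
  [0,0,0.5],
  [0,0,0.5],
  [0,0,0.5],
  [0,0,0.5],
  [0,0,0.5],
], gripper=[0,0,0,0,0,0,0,0], twist=[0,0,0,0,0,0,0,0])

```text
clock: 15.4
tcp_pos: [0.5624, 0.1976, 0.1253]
orientation: [0.0, -0.092, 0.996, 0.0]
wrist_force: [-0.6, 0.2, -3.4]
finger_gap: 0.0552
grip_force: 74.5
```

```bash
python3 - <<'E'
from h import *
s=env.get_state();print(s['tcp_pos'],s['qvel'].round(4),s['wrist_force'],s['ft_torque'],s['finger_gap'])
c=snap('wrist','w6');d=snap('side','d6')
for c in(c,d):
    P=cloud(c).reshape(-1,3)-[.5587,.1973,0]
    a=np.radians(10.4);x=P[:,0]*np.cos(a)+P[:,1]*np.sin(a);y=-P[:,0]*np.sin(a)+P[:,1]*np.cos(a);z=P[:,2]
    for lo,hi in((-85,-65),(-60,-45),(-40,-25),(57,67)):
        m=(x>lo/1e3)&(x<hi/1e3)&(abs(y)<.024)&(z>.14)&(z<.24);print(lo,m.sum(),np.percentile(z[m],[5,50,95]).round(4) if m.any() else '')
    m=(x>-.08)&(x<-.03)&(abs(y)<.024)&(z>.14)&(z<.2)
    if m.any():print(np.linalg.lstsq(np.c_[x,y,np.ones_like(x)][m],z[m],rcond=None)[0])
im=np.hstack([cv2.imread('pics/w6.png')[:,100:500],cv2.imread('pics/d6.png')[:,150:550]]);cv2.imwrite('pics/f6.png',im)
E
```

```text
[0.56241951 0.19762464 0.12532448] [-0.0007 -0.0024  0.0011 -0.0001 -0.0007  0.0003] [-0.63794632  0.24043474 -3.36750203] [ 0.02870081  0.03607111 -0.01508277] 0.055181430471137875
-85 12713 [0.1706 0.1717 0.1728]
-60 7662 [0.1706 0.1716 0.1727]
-40 6417 [0.1706 0.1716 0.1726]
57 0 
[-2.13075048e-03  3.09961447e-05  1.71555259e-01]
-85 83 [0.168  0.1701 0.1726]
-60 55 [0.1682 0.1702 0.1722]
-40 58 [0.1674 0.1702 0.1721]
57 67 [0.1707 0.2066 0.2171]
[-0.01848098  0.01500322  0.16936485]
```

View pics/f6.png

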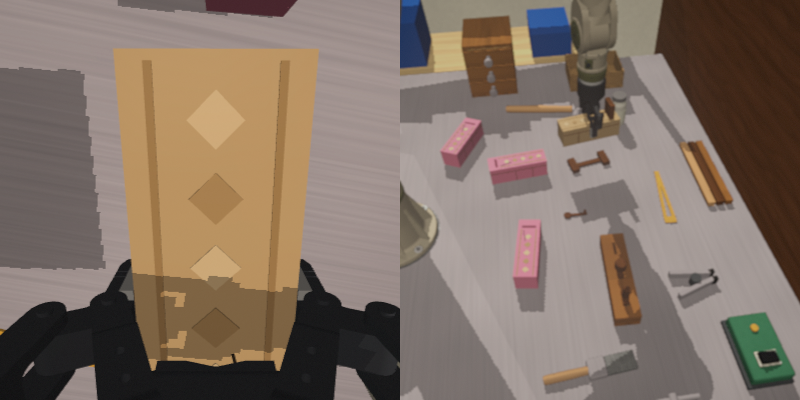

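The box is level, with its lid at 0.171 m (10 cm up). The gauge top reads 0.217, which is home, and the arm is steady, so I'm handing in.

```bash
python3 -c "
from workcell import env; print(env.hand_in())"
```

```text
the job is handed in; nothing more can be done
None
```

The broad-handled gauge is fully home in the tan box, and the arm is holding the box level and steady about 10 cm above its rest; the job was handed in at about 15.5 s on the robot's clock.

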